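Load the wheel nest: wheel, retaining block, latch

TASK

Load the bench nest: first slide the loose cream wheel flat along the bench, without lifting it, into the nest until it is fully home against the blue end stop; then set the orange block flat in the lane behind it, close up against the wheel; last, swing the red latch bar fully shut across the mouth behind the block. Leave the spray bottle standing where it is.

Things in the scene. Friction and masses are not known exactly. Their poses are not given: they have to be found in the camera images.
- cream_wheel: Cream plastic wheel lying flat, 84 mm diameter, 34 mm high, 0.16 kg, lying on the bare bench in front of the nest's mouth, no other loose cream wheel near it. Origin at the centre of its underside, z up.
- nest: Fixed nest: lane on the bare bench between two aluminium rails (12 mm thick, 24 high, inside faces at y=+-46 mm), far end closed by a blue cross bar 30 mm high. Origin on the bench on the lane's centre line at the blue stop's inner face; x points along the lane inwards, z up; open mouth at x=-136 mm. Home: wheel centre x=-42, block centre x=-108 mm; that leaves 4 mm between block and shut latch.
- block: Loose orange retaining block, 0.18 kg: base 48 mm (its x) by 84 mm (its y), 28 mm high, with a grip rib on top, 16 mm thick in x, 60 mm long in y, from z=27 to 63 mm. Origin at the centre of the underside, z up. It fits the lane with its 84 mm side across the lane (either way round), 8 mm of play in all.
- latch (a joint): Red latch bar at the mouth, 68 mm long, z=5 to 23 mm, on an upright pin at nest x=-142, y=-56 mm. Radians: 0 = fully shut (points along nest +y across the mouth, hard stop), growing as it swings open counter-clockwise from above (1.57 = straight out along nest -x; limit 2.9). Friction (0.5 N at the post) holds it where left.
- latch_post (a point): Point on the upright black round post near the latch bar's free end, to push on: 16 mm diameter, from the bench to z=55 mm, 60 mm from the hinge pin. The point is on its axis at z=45 mm.
- bottle: Bystander: blue spray bottle with a red cap, 53 mm diameter, 182 mm high, standing left of the block; origin at the centre of its underside. To be left alone.
Not all that is in view belongs to the job. Leave any pink look-alike of the cream_wheel alone.

How it is judged:
On the way, in this order (a step that is already met when the one before it is completed fails the run):
1. the cream wheel is home against the end stop (x of cream_wheel in the frame of nest between -0.05 and -0.036 m and y of cream_wheel in the frame of nest between -0.012 and 0.012 m and height (world z) of cream_wheel below 0.006 m and angle between cream_wheel's own z axis and vertical below 0.1 rad), for 0.2 s.
2. the block stands in the lane against the wheel (all of step 1 and x of block in the frame of nest between -0.116 and -0.098 m and y of block in the frame of nest between -0.012 and 0.012 m and angle between the x axis of block and the x axis of nest, either way round below 0.15 rad and height (world z) of block below 0.006 m and angle between block's own z axis and vertical below 0.1 rad), for 0.2 s.
3. the latch is shut (value of joint latch below 0.08 rad), for 0.2 s.
At the end, for the whole second after the job is handed in: Wheel flat in the nest within 8 mm of the end stop and 12 mm of the centre line; block flat behind it within 8 mm of its home place, 12 mm of the centre line and 0.15 rad of square; latch within 0.08 rad of shut; wheel and block at rest (all of step 2 and value of joint latch below 0.08 rad and linear speed of each of cream_wheel, block below 0.02 m/s); the robot touches nothing.
It fails at once if the cream wheel is lifted off the bench (height (world z) of cream_wheel above 0.02 m).
It fails at once if the spray bottle is moved by more than 30 mm or tipped (distance of bottle from where it was at the start of the episode above 0.03 m or angle between bottle's own z axis and vertical above 0.3 rad).
It also fails if it takes over 72 s, if anything falls off the work surface, if the arm or the gripper's body presses on something with over 40 N, if the wrist force passes 120 N, or if a joint passes its speed limit or range.

ROBOT

A 7-joint arm with a two-finger parallel gripper is mounted at the origin on a cart in front of the work surface, level with it; the furniture and walls round the work are solid. World frame = base frame: x ahead of the robot, y to its left, z up, the work surface at z = 0. Lengths are in m, angles in rad, forces in N, time in s.
With the tool pointing down it reaches from about 0.4 to 0.875 m from the base axis. Payload 19.3 kg.
Tool frame: the origin (TCP) lies at the very end of the fingers, on their centre line; the grasp point (between the pads) lies 19 mm behind it; z points along the fingers, y is the line along which they close (so a half turn about z gives the same grasp; the last joint's range is limited). The gripper opens to 85 mm and grips with 20 to 120 N. Pads are 22 mm wide; open, the fingers measure 114 mm over their backs; the gripper's body (76 mm by 85 mm) begins 54 mm behind the grasp point. The pads swing forward as they close: fully open they stand 13 mm farther back than shut.
Start: joints at [-1.36, 0.521, -0.036, 1.599, 0.021, 1.021, -0.113], TCP at [0.173, 0.601, 0.231] pointing down, gripper open.
Joint ranges: [-2.91, 2.91], [-0.3, 2.13], [-1.5, 1.42], [0.17, 2.43], [-1.26, 4.41], [0.16, 1.93], [-2.52, 2.52]. Speed limits (rad/s): [1.89, 1.89, 2.39, 2.39, 3.01, 3.01, 3.01].

INTERFACE

Orientations are given as [roll, pitch, yaw] about the fixed x, y, z axes, in that order (R = Rz(yaw) Ry(pitch) Rx(roll)).
In Python, from workcell import bot gives the robot as it stands.
- The arm moves only by the tool carry_out, never from a script. Its argument "rows" is a list that holds one entry, the list of rows, each a list of 4 numbers: the shift along the tool's x, y, z in m, then the turn about the tool's z in degrees. In form: [[[x, y, z, twist], ...]]. A call has 1 to 12 rows; each row is the pose to reach, as a shift and turn from the pose commanded when the call began, along the tool's axes at that moment; what a row does not reach only later rows make up. A row lasts 1/12 s, in which the tool goes at most 41.7 mm and 7.16 degrees, less where a joint would pass 70% of its speed; a pose out of reach is approached as far as the arm can. A call with a gripper value outside its range is refused whole. "grip" is the finger opening in m, from 0 to 0.0854, set as the call begins (left out, the last holds). The fingers move at their own pace and stop on an object; "grip_force" is the grip in N (left out, the last holds). Time passes only in rows, so rows that repeat a pose let the fingers close. It gives the time, the measured TCP pose, the force, the opening and the grip force at its end, in the units of the state.
- bot.observe(): the state, without advancing time (a new reading comes with each control period).
- bot.grab_frame(name): name is "scene" or "top"; returns a dict with "pixels" (384x512x3 uint8, red, green, blue), "K" (3x3 intrinsics, pixels), "k1" (the pictures are not rectified: a ray, as slopes to the right and down, at radius r is drawn at 1 + k1 r^2 times it, then the intrinsics apply), "pose" (4x4, takes a point from camera to world coordinates). Camera axes: x right, y down, z forward; pixel columns grow to the right and rows downward; lengths in m; the calibration is good to about 2 mm. A picture is of the moment at which its call begins. There is no depth.
- bot.job_done(): hands the job in; it is judged then, once.
Trained networks look in a picture, given as the dict that the camera call returned (one of the last four; its "shot" number tells which), for a name from the list of things; names that differ only in an ending like _2 or _b are one class to them, and where a whole thing is asked for, a point or a joint stands for the part that bears it (a point fixed in the world has none). Each returns a list of dicts, best first, with "conf" (0 to 1); they miss things now and then, are a little off and sometimes report something else, mostly with a low value. They report only what shows in the picture. A call takes as long as a camera call. They do not tell look-alikes from the thing itself.
- bot.look_for(picture, label): "position" ([column, row] in pixels, amid what is visible of it).
- bot.regions_of(picture, label): "region" (384x512 bool, what is visible of it) and "position" ([column, row] in pixels, amid what is visible of it).
- bot.spot_point(picture, label): "position" ([column, row] in pixels: a listed point, or the origin of a listed thing).
The state is a dict: "clock": time; "qpos": joint angles; "qd": joint speeds; "joint_efforts": joint torques, N m; "position": TCP position; "tool_rot": TCP orientation; "force": force on the tool from outside, world axes, zero at the start; "moment": the same for the moment, N m; "grip_width": finger opening in m; "finger_force": force on a finger pad.
Only numpy, scipy, OpenCV 4.12 (cv2) and the standard library are available. Lean on these libraries where they do the work, as an engineer would, in place of code of your own. Each camera call takes 0.05 s, during which the arm holds its last target. There are 200 camera calls.

## Working session

There is one attempt and no reset: what is moved stays moved. The work goes in short steps, Python scripts to look and compute and a tool call to move; the robot and the scene stay as the last step left them, time stands still between calls to the robot, and variables do not carry over. Pictures are saved under pics/ and viewed, at most 10 in all, crops included, and the job is handed in when it is done.

Besides the shell and the picture viewer there is one more tool, called after ">>>" as a command line: name --argument value ..., lists and objects as JSON in quotes. carry_out: Moves the arm, as the interface text tells. Its arguments: {"type":"object","properties":{"rows":{"type":"array","items":{"type":"array","items":{"type":"array","items":{"type":"number"}}}},"grip":{"type":"number"},"grip_force":{"type":"number"}},"required":["rows"]}

```bash
mkdir -p pics; cat > h.py <<'E'
import numpy as np, cv2
from workcell import bot
def ray(p,px):
    K=p['K'];d=np.array([(px[0]-K[0,2])/K[0,0],(px[1]-K[1,2])/K[1,1]])
    u=d.copy()
    for _ in range(20): u=d/(1+p['k1']*(u@u))
    T=np.array(p['pose']);return T[:3,3],T[:3,:3]@np.array([u[0],u[1],1])
def at(p,px,z):
    o,d=ray(p,px);return (o+d*(z-o[2])/d[2])
def pix(p,X):
    T=np.array(p['pose']);c=T[:3,:3].T@(np.array(X)-T[:3,3]);u=c[:2]/c[2];u=u*(1+p['k1']*(u@u))
    return u[0]*p['K'][0,0]+p['K'][0,2],u[1]*p['K'][1,1]+p['K'][1,2]
def save(p,n): cv2.imwrite('pics/'+n+'.png',p['pixels'][:,:,::-1])
E
python3 - <<'E'
from h import *
s=bot.observe();print(s['position'],s['tool_rot'],s['clock'])
P={n:bot.grab_frame(n) for n in('scene','top')}
for n,p in P.items():
    save(p,n+'0');print(n,p['pose'],p['K'][0,0])
    for l in('cream_wheel','nest','block','latch_post','bottle'):
        for r in bot.spot_point(p,l)[:3]:
            print(n,l,r['conf'],np.round(r['position'],1),at(p,r['position'],.045 if l=='latch_post' else 0).round(3))
a=P['scene']['pixels'];b=P['top']['pixels']
cv2.imwrite('pics/both.png',cv2.resize(np.vstack([a,b])[:,:,::-1],None,fx=.78,fy=.78))
E
```

```text
[0.17315141 0.60019224 0.2307176 ] [-3.14046817e+00  1.19477349e-04  2.86079732e+00] 0.0
scene [[ 0.83834113 -0.28416355  0.46522599  0.11399003]
 [-0.5448376  -0.46544844  0.6975025  -0.5186689 ]
 [ 0.01833392 -0.83821765 -0.54502756  0.57966258]
 [ 0.          0.          0.          1.        ]] 363.03469369629454
scene cream_wheel 0.89 [192.5 190.9] [0.458 0.325 0.   ]
scene cream_wheel 0.88 [268.6 257.6] [ 0.487 -0.025  0.   ]
scene cream_wheel 0.85 [263.8 315.9] [ 0.386 -0.154  0.   ]
scene nest 0.93 [287.7 204.1] [0.656 0.124 0.   ]
scene block 0.64 [248.8 185.7] [0.615 0.263 0.   ]
scene latch_post 0.59 [308.7 241.3] [ 0.565 -0.068  0.045]
scene bottle 0.74 [211.4 169.9] [0.563 0.408 0.   ]
scene bottle 0.47 [271.1 258. ] [ 0.491 -0.029  0.   ]
top [[ 0.01321306 -0.98863357  0.14976343  0.3794103 ]
 [-0.99967032 -0.00976318  0.02374742  0.12139743]
 [-0.02201533 -0.15002783 -0.98843663  1.14009092]
 [ 0.          0.          0.          1.        ]] 400.4884612668048
top cream_wheel 0.92 [320.1 213.4] [ 0.48  -0.031  0.   ]
top cream_wheel 0.75 [200.7 221.4] [0.453 0.309 0.   ]
top cream_wheel 0.58 [365.9 248.4] [ 0.382 -0.161  0.   ]
top nest 0.71 [265.7 151.3] [0.66  0.126 0.   ]
top block 0.9 [219.9 162.7] [0.625 0.259 0.   ]
top block 0.44 [334.4 186.4] [ 0.558 -0.073  0.   ]
top latch_post 0.72 [336.4 185. ] [ 0.555 -0.071  0.045]
top bottle 0.96 [169.4 185.6] [0.556 0.405 0.   ]
```

```bash
ls .
```

```text
h.py
pics
```

View pics/both.png

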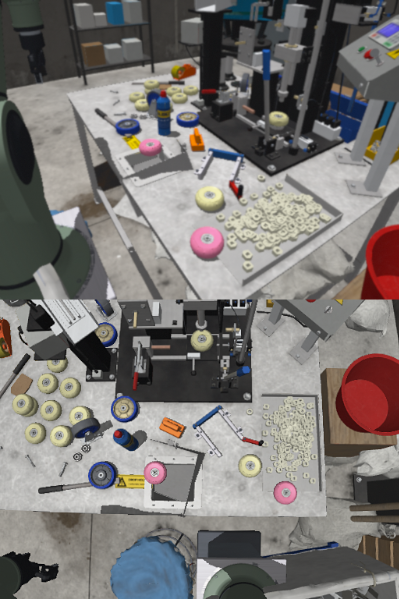

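```bash
python3 - <<'E'
import cv2
a=cv2.imread('pics/top0.png')[90:290,140:400]
cv2.imwrite('pics/topz.png',cv2.resize(a,None,fx=3,fy=3,interpolation=cv2.INTER_CUBIC)[:600,:800])
E
```

```text
(no output)
```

View pics/topz.png

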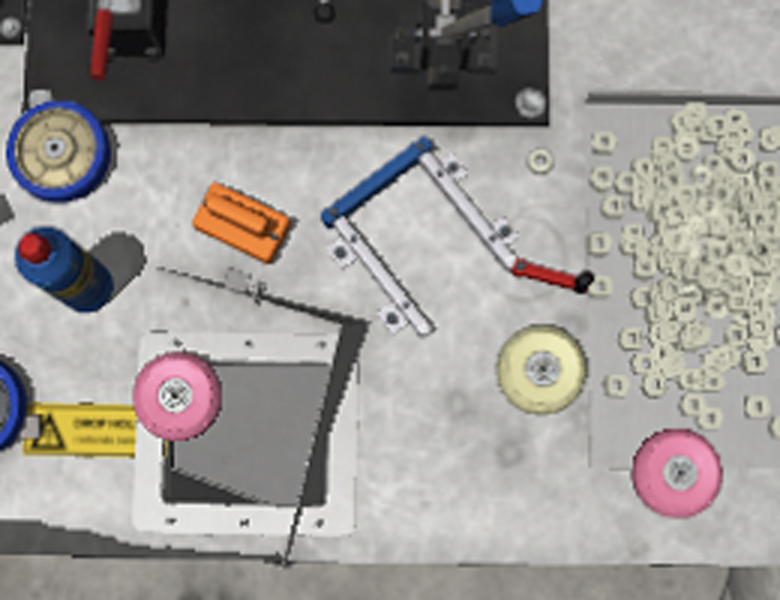

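The zoomed top view shows the nest with its blue stop at about (266,150) px and its mouth facing down and to the right. The latch is open with its post at (335,184), the cream wheel is at (321,213), and the block is at (220,164). The pink look-alikes are at (199,222) and (366,248). Next I'll refine the nest pose with an overlay.

```bash
cat >> h.py <<'E'
def R2(a): return np.array([[np.cos(a),-np.sin(a)],[np.sin(a),np.cos(a)]])
def W(n,x,y): return n[:2]+R2(n[2])@np.array([x,y])   # nest->world
def N(n,P): return R2(n[2]).T@(np.array(P)[:2]-n[:2])
def rel(x,y,z,yaw):
    s=bot.observe();p=s['position'];a=s['tool_rot'][2];d=np.array([x,y,z])-p
    c,si=np.cos(a),np.sin(a);t=(a-yaw+np.pi)%(2*np.pi)-np.pi
    return np.round([d[0]*c+d[1]*si,d[0]*si-d[1]*c,-d[2],np.degrees(t)],4)
E
python3 - <<'E'
from h import *
from scipy.optimize import least_squares
P={n:bot.grab_frame(n) for n in('scene','top')}
B={}
for n,p in P.items():
    for l,h in(('cream_wheel',.017),('block',.02)):
        for r in bot.regions_of(p,l)[:3]:
            m=r['region'];ys,xs=np.nonzero(m);print(n,l,r['conf'],m.sum(),p['pixels'][m].mean(0).round(),at(p,(xs.mean(),ys.mean()),h).round(4))
    hsv=cv2.cvtColor(p['pixels'],cv2.COLOR_RGB2HSV)
    c=pix(p,[.66,.125,.03]);g=np.zeros((384,512),bool);g[int(c[1])-30:int(c[1])+30,int(c[0])-30:int(c[0])+30]=1
    m=(hsv[...,0]>95)&(hsv[...,0]<125)&(hsv[...,1]>130)&g
    print(n,'blue',m.sum(),c)
    # orange block angle
    o=cv2.inRange(hsv,(5,150,90),(17,255,255));c=pix(p,[.62,.26,.02]);g=np.zeros_like(o);g[int(c[1])-30:int(c[1])+30,int(c[0])-30:int(c[0])+30]=255
    ys,xs=np.nonzero(o&g);w=np.array([at(p,(x,y),.028)[:2] for x,y in zip(xs,ys)],np.float32);print('orange',len(w),w.mean(0),cv2.minAreaRect(w))
    ys,xs=np.nonzero(m);w=np.array([at(p,(x,y),.03)[:2] for x,y in zip(xs,ys)],np.float32);print(cv2.minAreaRect(w))
    if n=='top': pass
p=P['top']
# hand-picked rail points, zoom px -> world at z=.024
z=lambda u,v:at(p,(140+u/3-.33,90+v/3-.33),.024).round(4)[:2]
for q in((425,334),(436,322),(332,222),(512,268),(522,258),(430,150),(515,264)):print(q,z(*q))
n=np.array([.658,.125,.65])
E
```

```text
scene cream_wheel 0.92 924 [194. 191. 149.] [ 0.4815 -0.0303  0.017 ]
scene cream_wheel 0.78 529 [191. 118. 146.] [0.4538 0.3121 0.017 ]
scene cream_wheel 0.6 1420 [209. 132. 163.] [ 0.3884 -0.1556  0.017 ]
scene block 0.81 335 [186.  97.   6.] [0.6174 0.2501 0.02  ]
scene block 0.52 1337 [114. 111. 126.] [0.6093 0.0584 0.02  ]
scene block 0.21 958 [193. 190. 149.] [ 0.4804 -0.0329  0.02  ]
scene blue 307 (np.float64(289.3846442497792), np.float64(194.63176019031206))
orange 359 [0.61364955 0.24506333] ((0.6204384565353394, 0.26126956939697266), (0.16693800687789917, 0.04705347865819931), 64.73933410644531)
((0.6468548774719238, 0.11308680474758148), (0.04683053493499756, 0.12231070548295975), 41.6563835144043)
top cream_wheel 0.96 686 [199. 130. 154.] [ 0.385  -0.1545  0.017 ]
top cream_wheel 0.77 658 [195. 193. 156.] [ 0.4808 -0.0295  0.017 ]
top cream_wheel 0.76 722 [194. 131. 154.] [0.4522 0.3118 0.017 ]
top blue 214 (np.float64(265.86462796990065), np.float64(148.77409677781213))
orange 465 [0.6157929 0.2557671] ((0.6161282658576965, 0.255443811416626), (0.08241622895002365, 0.0475897490978241), 63.839263916015625)
((0.655872642993927, 0.12628278136253357), (0.015661336481571198, 0.12705232203006744), 38.48600769042969)
(425, 334) [0.5115 0.0802]
(436, 322) [0.5229 0.0699]
(332, 222) [0.6176 0.1688]
(512, 268) [ 0.5749 -0.0015]
(522, 258) [ 0.5846 -0.011 ]
(430, 150) [0.6889 0.076 ]
(515, 264) [ 0.5787 -0.0044]
```

```bash
cat > ov.py <<'E'
from h import *
def boxl(p,n,x0,x1,y0,y1,z):
    return np.array([pix(p,[*W(n,x,y),z]) for x,y in((x0,y0),(x1,y0),(x1,y1),(x0,y1))])
def overlay(p,n,name,c,s=8,w=50):
    u0,v0=int(c[0])-w,int(c[1])-int(w*.75)
    im=cv2.resize(p['pixels'][v0:v0+int(w*1.5),u0:u0+2*w,::-1],None,fx=s,fy=s,interpolation=cv2.INTER_CUBIC).copy()
    for b,col in(((-.136,0,.046,.058,.024),(0,255,0)),((-.136,0,-.058,-.046,.024),(0,255,0)),((0,.012,-.058,.058,.03),(0,255,255))):
        q=((boxl(p,n,*b)-[u0,v0]+.5)*s).astype(np.int32);cv2.polylines(im,[q],True,col,1)
    cv2.imwrite('pics/'+name+'.png',im)
E
python3 - <<'E'
from ov import *
p=bot.grab_frame('top');n=np.array([.655,.125,.672])
overlay(p,n,'ov1',pix(p,[.6,.08,0]),8,40)
E
```

```text
(no output)
```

View pics/ov1.png

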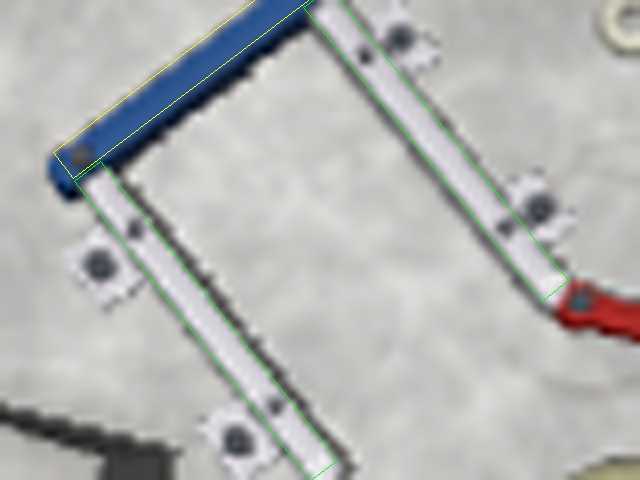

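The overlay fits the rails to about 1 mm, so I'll take the nest pose as (0.655, 0.125, yaw 0.672). The wheel is at nest (-0.233, -0.013).

```bash
echo "n=np.array([.655,.125,.672])">>h.py; python3 - <<'E'
from h import *
print(N(n,[.481,-.030]),N(n,[.56,-.0695]), N(n,[.616,.2555]))
print(rel(.45,.28,.2,1.77)); print(rel(*W(n,-.308,-.013),.15,.672)); print(W(n,-.308,-.013))
E
```

```text
[-0.23266421 -0.01297549] [-0.19543136 -0.09306897] [0.05072254 0.12640599]
[-3.54800e-01 -2.31200e-01  3.13000e-02  6.24931e+01]
[-4.269000e-01 -5.819000e-01  8.130000e-02  1.254038e+02]
[ 0.42205912 -0.07691965]
```

>>> carry_out --rows '[[[-0.355,-0.231,0.031,62.5],[-0.355,-0.231,0.031,62.5],[-0.355,-0.231,0.031,62.5],[-0.355,-0.231,0.031,62.5],[-0.355,-0.231,0.031,62.5],[-0.355,-0.231,0.031,62.5],[-0.355,-0.231,0.031,62.5],[-0.355,-0.231,0.031,62.5],[-0.355,-0.231,0.031,62.5],[-0.355,-0.231,0.031,62.5],[-0.355,-0.231,0.031,62.5],[-0.355,-0.231,0.031,62.5]]]' --grip 0.04

```text
clock: 1.95
position: [0.4523, 0.2772, 0.2003]
tool_rot: [3.141, 0.001, 1.765]
force: [-0.3, 1.4, -0.4]
grip_width: 0.0402
finger_force: 0.0
```

```bash
python3 - <<'E'
from h import *
s=bot.observe();print(s['position'],s['tool_rot'],s['qpos'],s['grip_width']); print(rel(*W(n,-.308,-.013),.08,.672))
E
```

```text
[0.45231548 0.27716309 0.20028986] [3.14105587e+00 9.88661161e-04 1.76507256e+00] [-0.88276242  0.42541086  0.29375275  1.8934895  -0.15891978  0.84512374
 -0.31366262] 0.04017246828319623
[-0.3416 -0.098   0.1203 62.6284]
```

>>> carry_out --rows '[[[-0.342,-0.098,0.06,62.6],[-0.342,-0.098,0.06,62.6],[-0.342,-0.098,0.06,62.6],[-0.342,-0.098,0.06,62.6],[-0.342,-0.098,0.06,62.6],[-0.342,-0.098,0.06,62.6],[-0.342,-0.098,0.08,62.6],[-0.342,-0.098,0.1,62.6],[-0.342,-0.098,0.12,62.6],[-0.342,-0.098,0.12,62.6],[-0.342,-0.098,0.12,62.6]]]'

```text
clock: 2.87
position: [0.4205, -0.076, 0.0785]
tool_rot: [-3.14, 0.003, 0.674]
force: [-0.5, 0.3, -0.2]
grip_width: 0.04
finger_force: 0.0
```

```bash
python3 - <<'E'
from h import *
s=bot.observe();print(s['position'],s['tool_rot'],s['qpos'],N(n,s['position'])); print(rel(*W(n,-.308,-.013),.008,.672))
p=bot.grab_frame('scene');cv2.imwrite('pics/a.png',cv2.resize(p['pixels'][150:350,150:400,::-1],None,fx=2,fy=2))
E
```

```text
[ 0.42054352 -0.07596231  0.07849983] [-3.14000339e+00  2.88266542e-03  6.74380971e-01] [-0.2994492   0.53897109  0.44208382  2.23833546 -0.51139488  0.46342142
 -0.34404004] [-0.30859008 -0.01130726]
[0.0006 0.0017 0.0705 0.1364]
```

View pics/a.png

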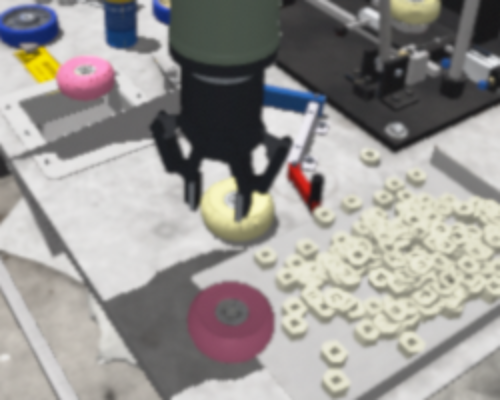

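The gripper hovers behind the wheel, which is at about (268,255) in the full picture. I'll descend and then push.

>>> carry_out --rows '[[[0,0.001,0.02,0],[0,0.001,0.04,0],[0,0.001,0.06,0],[0,0.001,0.07,0],[0,0.001,0.07,0],[0,0.001,0.07,0]]]'

```text
clock: 3.42
position: [0.4231, -0.0741, 0.0111]
tool_rot: [-3.142, -0.001, 0.679]
force: [-1.7, -0.6, 0.1]
grip_width: 0.0402
finger_force: 0.0
```

>>> carry_out --rows '[[[0.01,0.0,0,0],[0.02,0.0,0,0],[0.028,0.0,0,0],[0.036,-0.001,0,0],[0.044,-0.003,0,0],[0.052,-0.005,0,0],[0.06,-0.007,0,0],[0.068,-0.009,0,0],[0.076,-0.01,0,0],[0.084,-0.011,0,0],[0.09,-0.012,0,0],[0.09,-0.012,0,0]]]'

```text
clock: 4.42
position: [0.4861, -0.0082, 0.0102]
tool_rot: [3.141, -0.001, 0.679]
force: [-0.8, 0.5, 0.2]
grip_width: 0.0401
finger_force: 0.0
```

```bash
python3 - <<'E'
from h import *
s=bot.observe();print(s['position'],s['tool_rot'],N(n,s['position']),s['force'])
for v in('top','scene'):
    p=bot.grab_frame(v)
    for r in bot.regions_of(p,'cream_wheel')[:3]:
        m=r['region'];ys,xs=np.nonzero(m);print(v,r['conf'],m.sum(),p['pixels'][m].mean(0).round(),N(n,at(p,(xs.mean(),ys.mean()),.017)).round(4))
E
```

```text
[ 0.48610012 -0.00823101  0.01021151] [ 3.14148891e+00 -6.60172026e-04  6.78760753e-01] [-0.21512063  0.00088535] [-0.81691632  0.45169752  0.19615871]
top 0.84 719 [207. 143. 167.] [-0.043   0.2734]
top 0.79 424 [214. 149. 174.] [-0.3967 -0.0588]
top 0.71 187 [208. 206. 161.] [-0.1506  0.0166]
scene 0.73 351 [163. 161. 127.] [-0.1803  0.002 ]
scene 0.67 1453 [206. 133. 164.] [-0.3842 -0.0533]
scene 0.65 513 [202. 127. 158.] [-0.0416  0.2719]
```

>>> carry_out --rows '[[[0.009,0.001,0,0.4],[0.018,0.001,0,0.4],[0.027,0.001,0,0.4],[0.036,0.001,0,0.4],[0.045,0.001,0,0.4],[0.054,0.001,0,0.4],[0.063,0.001,0,0.4],[0.072,0.001,0,0.4],[0.081,0.001,0,0.4],[0.09,0.001,0,0.4],[0.099,0.001,0,0.4],[0.107,0.001,0,0.4]]]'

```text
clock: 5.62
position: [0.5699, 0.0575, 0.0103]
tool_rot: [3.142, -0.0, 0.671]
force: [-1.8, -0.6, 0.6]
grip_width: 0.0401
finger_force: 0.6
```

```bash
cat > st.py <<'E'
from h import *
s=bot.observe();print(s['position'],s['tool_rot'],N(n,s['position']),s['force'],s['clock'])
for v in('top','scene'):
    p=bot.grab_frame(v)
    for r in bot.regions_of(p,'cream_wheel')[:4]:
        m=r['region'];c=p['pixels'][m].mean(0);ys,xs=np.nonzero(m)
        if c[1]>c[2]+15: print(v,r['conf'],m.sum(),c.round(),N(n,at(p,(xs.mean(),ys.mean()),.017)).round(4))
E
python3 st.py
```

```text
[0.56990224 0.05746773 0.01028571] [ 3.14154391e+00 -7.75735112e-05  6.70540067e-01] [-0.10863803  0.00012854] [-1.79016827 -0.63773794  0.60896499] 5.6167
scene 0.84 301 [162. 160. 126.] [-0.074   0.0018]
```

>>> carry_out --rows '[[[0.006,0,0,0],[0.011,0,0,0],[0.015,0,0,0],[0.017,0,0,0],[0.018,0,0,0],[0.019,0,0,0],[0.019,0,0,0]]]'

```text
clock: 6.4
position: [0.584, 0.0686, 0.0103]
tool_rot: [-3.142, 0.0, 0.67]
force: [0.2, -0.6, -0.6]
grip_width: 0.0402
finger_force: 0.3
```

```bash
python3 st.py
```

```text
[0.58399751 0.06859961 0.01027914] [-3.14158705e+00  1.35993164e-04  6.70370210e-01] [-9.06771929e-02  6.50588824e-05] [ 0.18335048 -0.5933036  -0.6076503 ] 6.4
scene 0.6 278 [167. 164. 130.] [-0.0514  0.0048]
```

No stop contact felt yet, so I'll creep further in.

>>> carry_out --rows '[[[0.001,0,0,0],[0.002,0,0,0],[0.003,0,0,0],[0.004,0,0,0],[0.004,0,0,0]]]'

```text
clock: 7.02
position: [0.5865, 0.0705, 0.0101]
tool_rot: [-3.141, 0.002, 0.67]
force: [-3.8, -2.8, 2.9]
grip_width: 0.04
finger_force: 2.8
```

>>> carry_out --rows '[[[0.001,0,0,0],[0.002,0,0,0],[0.003,0,0,0],[0.003,0,0,0]]]'

```text
clock: 7.35
position: [0.5871, 0.0707, 0.0099]
tool_rot: [-3.14, 0.005, 0.669]
force: [-15.7, -11.8, 9.2]
grip_width: 0.0402
finger_force: 9.4
```

The wheel is against the stop, with about 20 N of contact force. I'll retreat and go to the block.

>>> carry_out --rows '[[[-0.01,0,0,0],[-0.025,0,0,0],[-0.025,0,-0.02,0],[-0.025,0,-0.055,0],[-0.025,0,-0.09,0],[-0.025,0,-0.12,0],[-0.025,0,-0.12,0]]]' --grip 0.045

```text
clock: 7.93
position: [0.5723, 0.0574, 0.1356]
tool_rot: [3.139, -0.007, 0.67]
force: [0.7, -0.1, 1.7]
grip_width: 0.0449
finger_force: 0.0
```

```bash
python3 st.py; python3 -c "
from h import *
print(rel(.616,.2555,.13,1.113))"
```

```text
[0.57231671 0.05735449 0.13556114] [ 3.13851655 -0.00664182  0.67003967] [-0.10681901 -0.00146321] [ 0.67502966 -0.10217179  1.70363782] 7.9333
top 0.6 69 [188. 186. 147.] [-0.018   0.0219]
scene 0.73 593 [195. 192. 150.] [-0.0419 -0.0037]
[ 1.59400e-01 -1.26100e-01 -3.00000e-04 -2.53394e+01]
```

>>> carry_out --rows '[[[0.159,-0.126,0,-25.3],[0.159,-0.126,0,-25.3],[0.159,-0.126,0,-25.3],[0.159,-0.126,0,-25.3],[0.159,-0.126,0,-25.3],[0.159,-0.126,0,-25.3],[0.159,-0.126,0,-25.3],[0.159,-0.126,0,-25.3]]]'

```text
clock: 8.8
position: [0.6157, 0.2541, 0.129]
tool_rot: [-3.141, 0.002, 1.112]
force: [1.0, -0.1, -1.4]
grip_width: 0.0451
finger_force: 0.0
```

```bash
python3 st.py; python3 - <<'E'
from h import *
print(rel(.616,.2555,.13,1.113))
p=bot.grab_frame('scene')
hsv=cv2.cvtColor(p['pixels'],cv2.COLOR_RGB2HSV)
o=cv2.inRange(hsv,(5,150,60),(17,255,255));c=pix(p,[.616,.2555,.03]);u,v=int(c[0]),int(c[1])
im=p['pixels'][v-45:v+45,u-60:u+60,::-1].copy()
R=R2(1.113-np.pi/2)
im=cv2.resize(im,None,fx=6,fy=6,interpolation=cv2.INTER_CUBIC)
for hx,hy,z in((.024,.042,.028),(.008,.03,.063),(.024,.042,0)):
    q=[pix(p,[*(np.array([.616,.2555])+R@np.array(k)),z]) for k in((hx,hy),(hx,-hy),(-hx,-hy),(-hx,hy))]
    cv2.polylines(im,[((np.array(q)-[u-60,v-45]+.5)*6).astype(np.int32)],True,(0,255,0),1)
cv2.imwrite('pics/b.png',im)
E
```

```text
[0.61574628 0.25412207 0.12898906] [-3.14084480e+00  1.90897747e-03  1.11157235e+00] [0.04966615 0.12548561] [ 1.04764176 -0.11158586 -1.37832913] 8.8
top 0.68 663 [118. 116.  94.] [-0.0446 -0.0021]
scene 0.86 641 [119. 117.  91.] [-0.0418 -0.0031]
[ 0.0015 -0.001   0.0002 -0.151 ]
```

View pics/b.png

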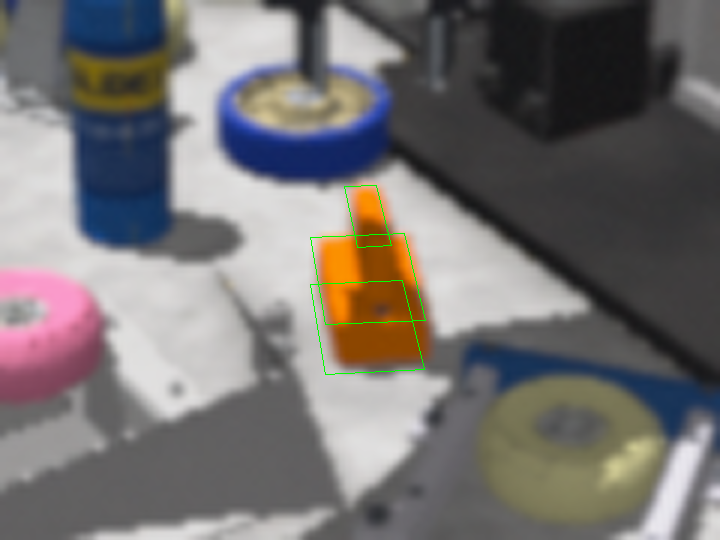

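The wheel is home in the lane, at about (270,212) in the full picture. The block sits about 3 mm to the right of the estimate, which is inside the grip margin, so I'll descend and grip.

>>> carry_out --rows '[[[0.001,0.002,0.03,0],[0.001,0.002,0.06,0],[0.001,0.002,0.08,0],[0.001,0.002,0.09,0],[0.001,0.002,0.093,0],[0.001,0.002,0.093,0]]]'

```text
clock: 9.55
position: [0.6186, 0.2546, 0.0374]
tool_rot: [-3.142, 0.0, 1.111]
force: [0.6, 0.4, -0.3]
grip_width: 0.0448
finger_force: 0.0
```

>>> carry_out --rows '[[[0,0,0,0],[0,0,0,0],[0,0,0,0],[0,0,0,0],[0,0,0,0],[0,0,0,0],[0,0,0,0],[0,0,0,0]]]' --grip 0.005 --grip_force 50

```text
clock: 10.22
position: [0.6191, 0.2552, 0.0386]
tool_rot: [3.141, -0.001, 1.112]
force: [-2.4, -0.8, 8.6]
grip_width: 0.015
finger_force: 52.3
```

>>> carry_out --rows '[[[0,0,-0.01,0],[0,0,-0.03,0],[0,0,-0.05,0],[0,0,-0.07,0],[0,0,-0.07,0]]]'

```text
clock: 10.63
position: [0.6203, 0.2554, 0.1122]
tool_rot: [3.138, -0.004, 1.112]
force: [1.2, -0.2, -0.8]
grip_width: 0.0153
finger_force: 51.3
```

```bash
python3 - <<'E'
from h import *
s=bot.observe();print(s['position'],s['qpos'])
print(W(n,-.110,0),rel(*W(n,-.11,0),.106,.672+np.pi/2))
E
```

```text
[0.62029381 0.25543421 0.11215386] [-0.75919104  0.77772125  0.45771189  1.58602375 -0.41754585  0.87076245
 -0.60406102]
[0.56891641 0.05651924] [-2.0110e-01  4.2100e-02  6.2000e-03 -6.4802e+01]
```

>>> carry_out --rows '[[[-0.02,0.004,0,-6.5],[-0.05,0.01,0,-13],[-0.08,0.017,0,-19.5],[-0.11,0.023,0,-26],[-0.14,0.03,0,-33],[-0.17,0.036,0,-40],[-0.19,0.04,0,-47],[-0.201,0.042,0,-54],[-0.201,0.042,0,-60],[-0.201,0.042,0,-64.8],[-0.201,0.042,0,-64.8],[-0.201,0.042,0,-64.8]]]'

```text
clock: 11.63
position: [0.5672, 0.056, 0.1077]
tool_rot: [3.141, 0.0, 2.24]
force: [0.1, 0.1, -1.7]
grip_width: 0.0151
finger_force: 51.2
```

```bash
cat > bl.py <<'E'
import sys
from h import *
s=bot.observe();print(s['position'],s['tool_rot'],N(n,s['position']))
dz=s['position'][2]-.0386
print(rel(*W(n,-.11,0),.106,.672+np.pi/2),dz)
p=bot.grab_frame('scene')
b=s['position'][:2];R=R2(s['tool_rot'][2]-np.pi/2);c=pix(p,[*b,.03+dz]);u,v=int(c[0]),int(c[1])
im=cv2.resize(p['pixels'][v-45:v+45,u-60:u+60,::-1],None,fx=6,fy=6,interpolation=cv2.INTER_CUBIC)
for hx,hy,z in((.024,.042,.028),(.024,.042,0)):
    q=[pix(p,[*(b+R@np.array(k)),z+dz]) for k in((hx,hy),(hx,-hy),(-hx,-hy),(-hx,hy))]
    cv2.polylines(im,[((np.array(q)-[u-60,v-45]+.5)*6).astype(np.int32)],True,(0,255,0),1)
cv2.imwrite('pics/%s.png'%sys.argv[1],im)
E
python3 bl.py c
```

```text
[0.567179   0.05595449 0.10773058] [3.14111540e+00 1.31549762e-04 2.23979834e+00] [-0.11171124  0.00063967]
[-0.0006  0.0017  0.0017 -0.1718] 0.06913057962138994
```

View pics/c.png

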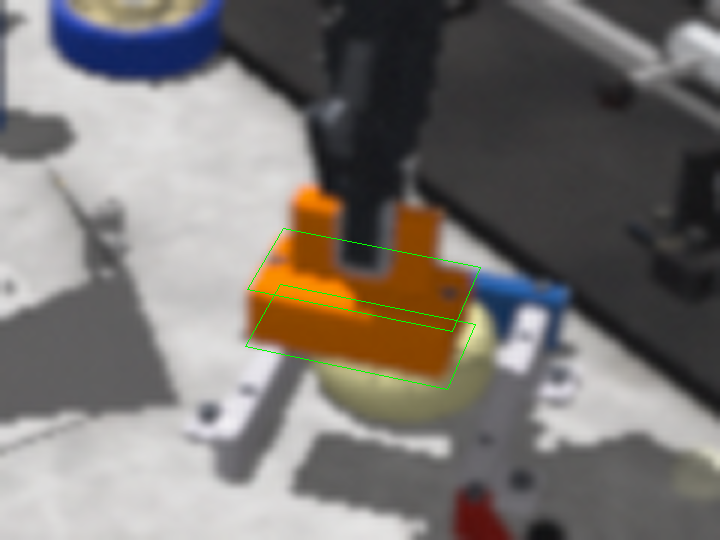

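The block is square and centred over the lane. I'll lower it.

>>> carry_out --rows '[[[0,0.002,0.015,0],[0,0.002,0.03,0],[0,0.002,0.04,0],[0,0.002,0.046,0],[0,0.002,0.052,0],[0,0.002,0.057,0],[0,0.002,0.061,0],[0,0.002,0.063,0],[0,0.002,0.063,0]]]'

```text
clock: 12.43
position: [0.5725, 0.0527, 0.0467]
tool_rot: [3.138, 0.008, 2.238]
force: [8.5, -25.5, 29.4]
grip_width: 0.015
finger_force: 65.0
```

>>> carry_out --rows '[[[0,0,-0.01,0],[0,0,-0.022,0],[0,0,-0.025,0],[0,0,-0.025,0]]]'

```text
clock: 12.77
position: [0.5691, 0.0579, 0.0704]
tool_rot: [3.14, 0.0, 2.243]
force: [-0.1, 0.2, -0.7]
grip_width: 0.0149
finger_force: 60.4
```

```bash
python3 bl.py d; python3 st.py
```

```text
[0.56909012 0.05793909 0.07036497] [3.14013529e+00 4.74817348e-04 2.24301112e+00] [-0.10898012  0.001003  ]
[-0.001  -0.001  -0.0356  0.0123] 0.0317649733819047
[0.56876544 0.05790714 0.06968668] [3.14084374e+00 1.27578295e-04 2.24319681e+00] [-0.1092541   0.00118012] [-0.14672082  0.63250298 -1.52008853] 12.8167
top 0.51 177 [202. 199. 156.] [-0.0365  0.0242]
scene 0.63 157 [165. 160. 122.] [-0.0341 -0.0291]
```

View pics/d.png

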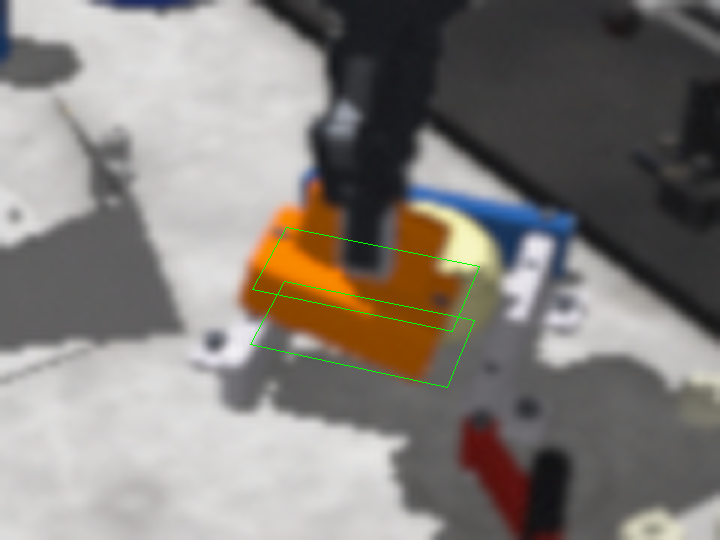

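On the way down the +y end of the block caught on the rail, and the block tilted about 11° in the grip (left end high in the view). I'll set it flat on the open bench in front of the mouth, re-measure, regrip, and slide it in.

```bash
python3 - <<'E'
from h import *
print(rel(*W(n,-.22,0.0),.085,2.243))
E
```

```text
[-0.0011 -0.1101 -0.0162  0.004 ]
```

>>> carry_out --rows '[[[0,0,-0.025,0],[0,-0.03,-0.025,0],[0,-0.06,-0.025,0],[0,-0.09,-0.02,0],[-0.001,-0.11,0,0],[-0.001,-0.11,0.012,0],[-0.001,-0.11,0.02,0],[-0.001,-0.11,0.025,0],[-0.001,-0.11,0.029,0],[-0.001,-0.11,0.031,0],[-0.001,-0.11,0.031,0]]]' --grip_force 20

```text
clock: 13.93
position: [0.4822, -0.0103, 0.039]
tool_rot: [-3.14, -0.003, 2.244]
force: [-16.9, 7.9, 37.9]
grip_width: 0.0149
finger_force: 69.7
```

>>> carry_out --rows '[[[0,0,-0.001,0],[0,0,-0.001,0],[0,0,-0.001,0],[0,0,-0.001,0],[0,0,-0.02,0],[0,0,-0.05,0],[0,0,-0.08,0],[0,-0.04,-0.1,0],[0.03,-0.07,-0.12,0],[0.06,-0.07,-0.14,0],[0.09,-0.07,-0.15,0],[0.12,-0.07,-0.15,0]]]' --grip 0.045

```text
clock: 14.93
position: [0.3535, 0.0391, 0.1902]
tool_rot: [3.138, 0.001, 2.242]
force: [1.1, 1.3, 0.3]
grip_width: 0.0454
finger_force: 0.0
```

```bash
python3 - <<'E'
from h import *
s=bot.observe();print(s['position'])
A=bot.grab_frame('scene');B=bot.grab_frame('top')
for p in(A,B):
    hsv=cv2.cvtColor(p['pixels'],cv2.COLOR_RGB2HSV)
    o=cv2.inRange(hsv,(5,150,60),(17,255,255));c=pix(p,[.485,-.01,.02]);g=np.zeros_like(o);g[int(c[1])-40:int(c[1])+40,int(c[0])-40:int(c[0])+40]=255
    ys,xs=np.nonzero(o&g);w=np.array([at(p,(x,y),.028)[:2] for x,y in zip(xs,ys)],np.float32);r=cv2.minAreaRect(w);print(len(w),N(n,w.mean(0)),r,N(n,r[0]))
    for l in('block','cream_wheel'):
        for q in bot.spot_point(p,l)[:1]:print(l,q['conf'],N(n,at(p,q['position'],0)))
ims=[]
for p in(A,B):
    c=pix(p,[.55,.05,0]);u,v=int(c[0]),int(c[1]);ims.append(cv2.resize(p['pixels'][v-50:v+50,u-65:u+65,::-1],None,fx=3,fy=3,interpolation=cv2.INTER_CUBIC))
cv2.imwrite('pics/e.png',np.hstack(ims))
E
```

```text
[0.35352514 0.03907636 0.19019565]
909 [-0.22535894  0.00888669] ((0.47883978486061096, -0.005739852786064148), (0.09783104807138443, 0.08433517813682556), 40.16691970825195) [-0.21925154  0.00735481]
block 0.82 [-0.21122956  0.00909236]
cream_wheel 0.92 [-0.03917408  0.00051276]
493 [-0.22109061  0.01289389] ((0.47356659173965454, -0.001866862177848816), (0.04591011255979538, 0.0849909633398056), 38.79686737060547) [-0.22096708  0.01366857]
block 0.92 [-0.21694601  0.0164897 ]
cream_wheel 0.9 [-0.04892876  0.00045663]
```

View pics/e.png

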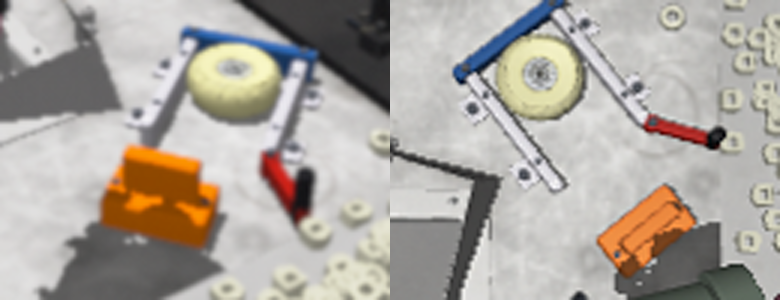

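The block is flat at nest (-0.221, +0.012) and square to the lane, and the wheel is still home. I'll regrip the block.

```bash
python3 - <<'E'
from h import *
print(rel(*W(n,-.221,.0125),.11,2.243))
E
```

```text
[-0.1067  0.0685  0.0783 -0.0325]
```

>>> carry_out --rows '[[[-0.035,0.022,0.02,0],[-0.07,0.045,0.04,0],[-0.107,0.068,0.06,0],[-0.107,0.068,0.08,0],[-0.107,0.068,0.08,0],[-0.107,0.068,0.11,0],[-0.107,0.068,0.135,0],[-0.107,0.068,0.147,0],[-0.107,0.068,0.15,0],[-0.107,0.068,0.15,0],[-0.107,0.068,0.15,0]]]'

```text
clock: 16.15
position: [0.4738, -0.0033, 0.039]
tool_rot: [3.141, 0.0, 2.242]
force: [0.3, -0.1, 0.6]
grip_width: 0.0452
finger_force: 0.0
```

>>> carry_out --rows '[[[0,0,0,0],[0,0,0,0],[0,0,0,0],[0,0,0,0],[0,0,0,0],[0,0,0,0],[0,0,0,0]]]' --grip 0.005 --grip_force 40

```text
clock: 16.73
position: [0.4738, -0.0028, 0.0387]
tool_rot: [3.141, 0.0, 2.243]
force: [-1.3, 1.2, 8.6]
grip_width: 0.0152
finger_force: 46.4
```

```bash
python3 - <<'E'
from h import *
s=bot.observe();print(s['position'],N(n,s['position']),s['tool_rot'],s['force'],s['grip_width'])
E
```

```text
[ 0.47382455 -0.00281917  0.03871279] [-0.22135807  0.01276273] [3.14093710e+00 2.96046505e-04 2.24309934e+00] [-1.33946262  1.21345413  8.5819884 ] 0.015166770519628156
```

>>> carry_out --rows '[[[-0.003,0.004,-0.001,0],[-0.006,0.01,-0.001,0],[-0.009,0.018,-0.001,0],[-0.012,0.026,-0.001,0],[-0.0125,0.034,-0.001,0],[-0.0125,0.042,-0.001,0],[-0.0125,0.048,-0.001,0],[-0.0125,0.048,-0.001,0]]]'

```text
clock: 17.4
position: [0.5198, 0.0184, 0.0392]
tool_rot: [3.141, -0.0, 2.244]
force: [-0.2, -0.3, -1.7]
grip_width: 0.0153
finger_force: 44.9
```

```bash
python3 - <<'E'
from ov import *
s=bot.observe();b=s['position'][:2];print(N(n,b),s['tool_rot'],s['force'])
p=bot.grab_frame('scene');c=pix(p,[*W(n,-.15,0),.02]);w,sc=50,8
u0,v0=int(c[0])-w,int(c[1])-37
im=cv2.resize(p['pixels'][v0:v0+75,u0:u0+100,::-1],None,fx=8,fy=8,interpolation=cv2.INTER_CUBIC)
R=.0
x=N(n,b)[0]
for bb,col in(((-.136,0,.046,.058,.024),(0,255,0)),((-.136,0,-.058,-.046,.024),(0,255,0)),((x-.024,x+.024,-.042,.042,.028),(255,0,0)),((x-.024,x+.024,-.042,.042,.0),(255,0,0))):
    cv2.polylines(im,[((boxl(p,n,*bb)-[u0,v0]+.5)*8).astype(np.int32)],True,col,1)
cv2.imwrite('pics/f.png',im)
E
```

```text
[-0.17214037  0.00075242] [ 3.14095004e+00 -5.90637021e-06  2.24423747e+00] [-0.17331959 -0.33667878 -1.65563278]
```

View pics/f.png

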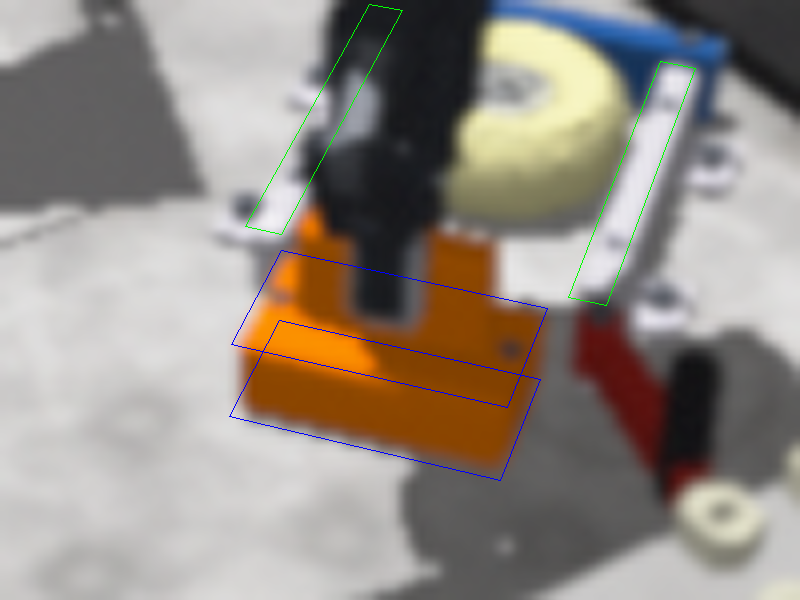

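The block's outline matches the lane to about 1 mm, with the block at (370,370) in the crop and the rails at about (270,180) and (630,190). I'll slide it in.

>>> carry_out --rows '[[[0,0.006,0,0],[0,0.012,0,0],[0,0.018,0,0],[0,0.024,0,0],[0,0.03,0,0],[0,0.03,0,0]]]'

```text
clock: 17.95
position: [0.5434, 0.0369, 0.0393]
tool_rot: [3.141, 0.0, 2.244]
force: [0.5, 0.8, -1.6]
grip_width: 0.0152
finger_force: 44.9
```

>>> carry_out --rows '[[[0,0.006,0,0],[0,0.012,0,0],[0,0.018,0,0],[0,0.024,0,0],[0,0.028,0,0],[0,0.03,0,0],[0,0.031,0,0],[0,0.031,0,0]]]'

```text
clock: 18.62
position: [0.5666, 0.0552, 0.0392]
tool_rot: [-3.141, -0.0, 2.243]
force: [0.8, -0.3, -0.2]
grip_width: 0.0153
finger_force: 44.9
```

```bash
python3 - <<'E'
from h import *
s=bot.observe();b=s['position'][:2];print(N(n,b),s['tool_rot'],s['force'])
E
```

```text
[-0.11263943  0.00035224] [-3.14146354e+00 -9.13671429e-06  2.24292296e+00] [ 0.84014143 -0.31604681 -0.19207002]
```

Now creep until it touches the wheel.

>>> carry_out --rows '[[[0,0.001,0,0],[0,0.002,0,0],[0,0.003,0,0],[0,0.004,0,0],[0,0.004,0,0]]]'

```text
clock: 19.03
position: [0.5699, 0.0578, 0.0393]
tool_rot: [3.141, 0.0, 2.243]
force: [0.1, -0.9, -1.7]
grip_width: 0.0152
finger_force: 44.9
```

>>> carry_out --rows '[[[0,0.001,0,0],[0,0.002,0,0],[0,0.002,0,0]]]'

```text
clock: 19.28
position: [0.5707, 0.0584, 0.0391]
tool_rot: [-3.14, -0.0, 2.243]
force: [-4.4, -2.6, 1.0]
grip_width: 0.0155
finger_force: 45.3
```

>>> carry_out --rows '[[[0,-0.001,0.001,0],[0,-0.001,0.001,0],[0,-0.001,0.001,0],[0,-0.001,0.001,0],[0,-0.001,-0.01,0],[0,-0.001,-0.03,0],[0,-0.001,-0.06,0],[0,-0.001,-0.09,0],[0,-0.001,-0.1,0]]]' --grip 0.035

```text
clock: 20.03
position: [0.5721, 0.0583, 0.1439]
tool_rot: [3.137, 0.002, 2.243]
force: [0.6, 0.0, 1.0]
grip_width: 0.0353
finger_force: 0.0
```

```bash
python3 - <<'E'
from h import *
s=bot.observe();b=s['position'][:2];print(N(n,b),s['position'],s['force'],s['grip_width'])
p=bot.grab_frame('scene')
for l,z in(('block',0),('cream_wheel',0),('latch_post',.045)):
    for q in bot.spot_point(p,l)[:1]:print(l,q['conf'],N(n,at(p,q['position'],z)))
post=np.array([-.1955,-.093]);d=post-[-.142,-.056];th=np.arctan2(-d[0],d[1]);print('th',th,np.hypot(*d))
E
```

```text
[-0.10641734 -0.00057289] [0.57207677 0.0583013  0.14391955] [0.62166457 0.02098343 0.95939423] 0.03533064426421557
block 0.62 [-0.09994923 -0.00015558]
cream_wheel 0.97 [-0.04094528  0.27739041]
latch_post 0.66 [-0.18300298 -0.08962854]
th 2.1758548455669926 0.06504805915628845
```

The block touches the wheel and is released. Next I'll close the fingers, go round behind the latch post, and descend to z≈0.032.

>>> carry_out --rows '[[[-0.03,-0.014,0,0],[-0.06,-0.028,0.01,0],[-0.09,-0.042,0.02,0],[-0.118,-0.057,0.03,0],[-0.118,-0.057,0.05,0],[-0.118,-0.057,0.08,0],[-0.118,-0.057,0.1,0],[-0.118,-0.057,0.11,0],[-0.118,-0.057,0.112,0],[-0.118,-0.057,0.112,0]]]' --grip 0.0

```text
clock: 21.07
position: [0.599, -0.0695, 0.0268]
tool_rot: [-3.14, -0.001, 2.243]
force: [0.1, -0.5, 0.7]
grip_width: 0.0001
finger_force: 0.0
```

```bash
python3 - <<'E'
from h import *
s=bot.observe();b=N(n,s['position']);print(b,s['position'],s['force'],s['grip_width'])
p=bot.grab_frame('scene');t=bot.grab_frame('top')
for p in(p,t):
  for l,z in(('block',0),('cream_wheel',0),('cream_wheel',0),('latch_post',.045)):
    for q in bot.spot_point(p,l)[:2]:print(l,q['conf'],N(n,at(p,q['position'],z)))
for f in np.arange(2.67,.3,-.2):
    x=-.142-.06*np.sin(f);y=-.056+.06*np.cos(f);print(round(f,2),[round(y-b[1],3),round(x-b[0],3)])
E
```

```text
[-0.16496641 -0.1173585 ] [ 0.59896271 -0.06954242  0.02675914] [ 0.11708849 -0.46333659  0.67730481] 9.478531980090304e-05
block 0.7 [-0.1119267   0.00264937]
cream_wheel 0.76 [-0.38704823 -0.05021424]
cream_wheel 0.74 [-3.45736792e-02  2.38910070e-05]
cream_wheel 0.76 [-0.38704823 -0.05021424]
cream_wheel 0.74 [-3.45736792e-02  2.38910070e-05]
latch_post 0.7 [-0.18694225 -0.08997596]
block 0.66 [-0.10343452  0.01471703]
cream_wheel 0.73 [-0.0347968   0.00265048]
cream_wheel 0.65 [-0.04557537  0.2716429 ]
cream_wheel 0.73 [-0.0347968   0.00265048]
cream_wheel 0.65 [-0.04557537  0.2716429 ]
latch_post 0.56 [-0.20181578 -0.08640704]
2.67 [np.float64(0.008), np.float64(-0.004)]
2.47 [np.float64(0.014), np.float64(-0.014)]
2.27 [np.float64(0.023), np.float64(-0.023)]
2.07 [np.float64(0.033), np.float64(-0.03)]
1.87 [np.float64(0.044), np.float64(-0.034)]
1.67 [np.float64(0.055), np.float64(-0.037)]
1.47 [np.float64(0.067), np.float64(-0.037)]
1.27 [np.float64(0.079), np.float64(-0.034)]
1.07 [np.float64(0.09), np.float64(-0.03)]
0.87 [np.float64(0.1), np.float64(-0.023)]
0.67 [np.float64(0.108), np.float64(-0.014)]
0.47 [np.float64(0.115), np.float64(-0.004)]
```

>>> carry_out --rows '[[[0,0,-0.006,0],[0.008,-0.004,-0.006,0],[0.014,-0.014,-0.006,0],[0.023,-0.023,-0.006,0],[0.028,-0.027,-0.006,0],[0.033,-0.03,-0.006,0],[0.044,-0.034,-0.006,0],[0.055,-0.037,-0.006,0],[0.067,-0.037,-0.006,0],[0.079,-0.034,-0.006,0],[0.09,-0.03,-0.006,0],[0.09,-0.03,-0.006,0]]]'

```text
clock: 22.57
position: [0.5192, -0.0148, 0.0332]
tool_rot: [3.142, -0.001, 2.246]
force: [0.0, 1.1, 0.4]
grip_width: 0.0003
finger_force: 0.0
```

```bash
python3 - <<'E'
from h import *
s=bot.observe();b=N(n,s['position']);print(b,s['position'],s['force'],s['grip_width'])
P=[bot.grab_frame('scene'),bot.grab_frame('top')]
for p in P:
  for l,z in(('block',0),('latch_post',.045)):
    for q in bot.spot_point(p,l)[:1]:print(l,q['conf'],N(n,at(p,q['position'],z)))
ims=[]
for p in P:
    c=pix(p,[*W(n,-.12,0),0]);u,v=int(c[0]),int(c[1]);ims.append(cv2.resize(p['pixels'][v-50:v+50,u-50:u+50,::-1],None,fx=4,fy=4,interpolation=cv2.INTER_CUBIC))
cv2.imwrite('pics/g.png',np.hstack(ims))
E
```

```text
[-0.19330011 -0.02492426] [ 0.51924422 -0.01484462  0.03323498] [0.02830302 1.10069412 0.40863992] 0.0003306622249520328
block 0.76 [-0.10356568 -0.00115156]
latch_post 0.69 [-0.17606423 -0.00472116]
block 0.88 [-0.1085859   0.00336015]
```

The post is following: it is now at nest (-0.176, -0.005), which is about 0.59 rad. I'll finish closing.

>>> carry_out --rows '[[[0.01,0.006,0,0],[0.018,0.012,0,0],[0.024,0.018,0,0],[0.027,0.023,0,0],[0.029,0.026,0,0],[0.029,0.028,0,0],[0.029,0.028,0,0]]]'

```text
clock: 23.45
position: [0.5239, 0.0226, 0.0332]
tool_rot: [-3.142, -0.0, 2.243]
force: [0.5, -0.5, 0.1]
grip_width: 0.0002
finger_force: 0.0
```

>>> carry_out --rows '[[[0,0.002,0,0],[0,0.004,0,0],[0,0.004,0,0]]]'

```text
clock: 23.7
position: [0.5261, 0.0239, 0.0331]
tool_rot: [-3.14, -0.001, 2.242]
force: [-5.1, -2.8, 3.0]
grip_width: -0.0001
finger_force: 2.6
```

>>> carry_out --rows '[[[0,0.001,0,0],[0,0.002,0,0],[0,0.002,0,0]]]'

```text
clock: 23.95
position: [0.5264, 0.0243, 0.033]
tool_rot: [-3.137, -0.001, 2.241]
force: [-10.7, -8.2, 9.0]
grip_width: -0.0002
finger_force: 7.3
```

>>> carry_out --rows '[[[0,-0.01,0,0],[0,-0.03,0,0],[0,-0.05,-0.03,0],[0,-0.07,-0.06,0],[0.03,-0.09,-0.1,0],[0.06,-0.09,-0.12,0],[0.1,-0.09,-0.12,0],[0.1,-0.09,-0.12,0],[0.1,-0.09,-0.12,0]]]'

```text
clock: 24.7
position: [0.395, 0.0498, 0.154]
tool_rot: [3.14, 0.0, 2.246]
force: [0.7, 0.7, 0.6]
grip_width: -0.0002
finger_force: 0.0
```

```bash
python3 - <<'E'
from h import *
s=bot.observe();print(N(n,s['position']),s['position'],s['force'],s['clock'])
P=[bot.grab_frame('scene'),bot.grab_frame('top')]
for p in P:
  for l,z in(('block',0),('latch_post',.045),('cream_wheel',0),('bottle',0)):
    for q in bot.spot_point(p,l)[:2]:print(l,q['conf'],N(n,at(p,q['position'],z)).round(4),at(p,q['position'],z).round(3))
ims=[]
for p in P:
    c=pix(p,[*W(n,-.1,0),0]);u,v=int(c[0]),int(c[1]);ims.append(cv2.resize(p['pixels'][v-50:v+50,u-50:u+50,::-1],None,fx=4,fy=4,interpolation=cv2.INTER_CUBIC))
cv2.imwrite('pics/g.png',np.hstack(ims))
E
```

```text
[-0.25027707  0.10302023] [0.39500315 0.04981079 0.15400711] [0.70277475 0.74919085 0.64244159] 24.7
block 0.58 [-0.1035  0.001 ] [0.573 0.061 0.   ]
latch_post 0.85 [-0.1439  0.0048] [0.539 0.039 0.045]
cream_wheel 0.86 [-0.0378 -0.0033] [0.628 0.099 0.   ]
cream_wheel 0.86 [-0.379  -0.0467] [ 0.387 -0.147  0.   ]
block 0.31 [0.0976 0.282 ] [0.556 0.406 0.   ]
latch_post 0.4 [-0.151   0.0105] [0.53  0.039 0.045]
cream_wheel 0.91 [-0.0363  0.0012] [0.626 0.103 0.   ]
cream_wheel 0.86 [-0.3919 -0.0512] [ 0.38  -0.159  0.   ]
bottle 0.97 [0.0995 0.2796] [0.559 0.406 0.   ]
```

View pics/g.png

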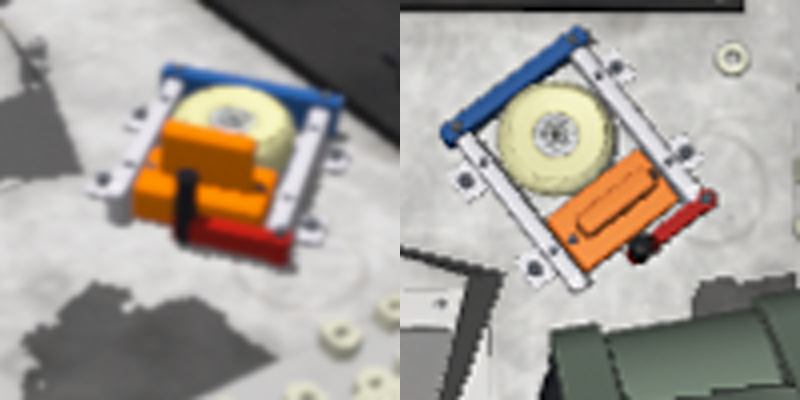

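Both views show the wheel against the blue stop, the block flat and square behind it, and the red bar shut across the mouth with its post at (640,248). I'll hand in.

```bash
python3 -c "
from workcell import bot
print(bot.job_done())"
```

```text
the job is handed in; nothing more can be done
None
```

The job is handed in at about 25 s of the 72 s. The last pictures show the wheel home against the stop, the block flat behind it, the latch shut and the bottle in place; the hand-in call returned no verdict.

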